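# Brush out the bench dust port, then hold its self-closing gate at the red line

## Task

Sawdust has caked in the round pot of the bench dust port: take the brush from its green holder and scrub the pot with two full strokes, each down to the floor of the pot and up again until most of the bristles are out of its mouth, then stand the brush back in the holder and let go of it. Now pull the black handle of the self-closing slide gate up until the red line on the slide is level with the top of the gate housing, and finish while holding it there, handle still gripped, because the gate springs shut when let go. Leave the tub, the glue bottle and the offcut where they are.

Things in the scene. Friction and masses are not known exactly. Their poses are not given: they have to be found in the camera images.
- dust_port: Metal dust port screwed to the bench. Origin on the bench under the gate housing's middle; z up; x runs along the duct: open pot at x = -110 mm, upright housing (96 mm along y, 28 along x, top 110 high) at x = 0, 65 mm duct with axis 56 high, bend down through the bench at x = +122 mm. Grey spring tubes (15 mm wide, 104 high) at y = -58 and +58 mm. Only the gate in it moves.
- pot_mouth (a point): Centre of the open top of the pot, 110 mm above the bench. The pot is an upright open round can, inside diameter 72 mm, wall 3 mm, 92 mm deep; rim 110 mm above the bench.
- pot_floor (a point): Centre of the pot's inner floor, 18 mm above the bench. z up.
- gate (a joint): Gate opening in m: 0 shut, grows as the handle is pulled straight up, stop at 0.066. At 0.050 the red line (4 mm, across the white slide, inside the housing while shut; black ticks every 10 mm) is level with the housing's top. Springs shut it: about 7 N starts it, 13 N holds it at the red line, weight included.
- gate_grip (a point): Middle of the black handle: level round bar, 16 mm in diameter, 90 mm long along the port's y axis (pinch it across, along the port's x). 152 mm above the bench when shut, rises with the gate. It sits on two 8 mm posts (y = -28, +28 mm) over a steel cross-bar 12 mm wide in x, 132 mm long in y, top 123 mm above the bench when shut.
- housing_top (a point): Middle of the top edge of the gate housing, 110 mm above the bench.
- brush: Loose pot brush, 210 mm long, about 110 g, standing head down in the holder. Origin at the flat bristle end, z axis towards the handle. Tan bristle head 80 mm long, 67 mm wide to look at: a stiff core of 52 mm diameter, the outer 7 mm give way freely. Then a thin wire stem, then a round red handle, 20 mm in diameter, 128 to 204 mm from the bristle end.
- brush_tip (a point): Centre of the flat end of the bristles (the brush's origin).
- brush_grip (a point): Middle of the upper part of the red handle, on the brush's axis, 175 mm from the bristle end (35 mm below the handle's top).
- brush_holder: Green steel cup fixed to the bench, outside 80 mm, inside 74 mm in diameter, rim 65 mm high, base flange 110 mm across. Origin on the bench under its centre. The brush stands in it upright.
- holder_floor (a point): Centre of the holder's inner floor, 6 mm above the bench. z up.
- filler_tub: White tub with a blue lid, 96 mm across, 88 mm high, 0.5 kg, origin under its centre. To be left alone.
- glue_bottle: White glue bottle with a blue label and an orange nozzle, 58 mm across, 172 mm high, origin under its centre. To be left alone.
- offcut: Dark hardwood offcut lying on the bench, 50 x 120 x 27 mm, origin under its centre. To be left alone.
There are look-alikes about, which are no part of the job. What is shaped like the brush but pink is not meant. Of the things that look like the brush_holder, the smaller one is meant.

How it is judged (in metres and radians):
On the way, in this order (a step that is already met when the one before it is completed fails the run):
1. the brush, held in the fingers, reaches the floor of the pot (bristle end within 20 mm of it, and within 20 mm of the pot's axis) (z of brush_tip in the frame of pot_floor below 0.02 m and horizontal distance between brush_tip and pot_floor below 0.02 m and contact force between the fingers and brush above 1 N), for 0.05 s.
2. the brush is drawn up over the pot (bristle end at least 55 mm above its floor, still over the pot) (z of brush_tip in the frame of pot_floor above 0.055 m and horizontal distance between brush_tip and pot_floor below 0.02 m and contact force between the fingers and brush above 1 N), for 0.05 s.
3. the brush reaches the floor of the pot again (all of step 1), for 0.05 s.
4. the brush stands upright in its holder and is let go (horizontal distance between brush_tip and holder_floor below 0.016 m and z of brush_tip in the frame of holder_floor below 0.01 m and angle between brush's own z axis and vertical below 0.2 rad and contact force between each of the arm, the fingers and brush below 0.1 N and linear speed of brush below 0.03 m/s), for 0.2 s.
5. the gate is pulled up to the red line (opening 44 to 56 mm) and held by its handle for a second (value of joint gate between 0.044 and 0.056 m and contact force between the fingers and gate above 2 N and contact force between brush and gate below 0.1 N and velocity of joint gate between -0.01 and 0.01 m/s and horizontal distance between brush_tip and holder_floor below 0.016 m and z of brush_tip in the frame of holder_floor below 0.01 m and angle between brush's own z axis and vertical below 0.2 rad and contact force between each of the arm, the fingers and brush below 0.1 N), for 1 s.
At the end, for the whole second after the job is handed in: The fingers grip the gate's handle and hold the gate still with the red line level with the housing top (opening 50 mm, 6 mm either way); the brush is not touched and stands upright (within 0.2 rad) on the floor of its holder; tub, bottle and offcut are within 30 mm of where they started (all of step 5 and linear speed of brush below 0.03 m/s and distance of each of filler_tub, glue_bottle, offcut from where it was at the start of the episode below 0.03 m); the arm keeps its last pose, push and grip.
It fails at once if the tub, the glue bottle or the offcut is shifted by more than 30 mm or tipped (distance of any of filler_tub, glue_bottle, offcut from where it was at the start of the episode above 0.03 m or angle between any of filler_tub, glue_bottle, offcut's own z axis and vertical above 0.4 rad).
It also fails if it takes over 72 s, if anything falls off the work surface, if the arm or the gripper's body presses on something with over 40 N, if the wrist force passes 120 N, or if a joint passes its speed limit or range.

## Robot

A 6-joint arm with a two-finger parallel gripper is mounted at the origin on the work surface. World frame = base frame: x ahead of the robot, y to its left, z up, the work surface at z = 0. Lengths are in mm, angles in rad, forces in N, time in s.
With the tool pointing down it reaches from about 350 to 875 mm from the base axis. Payload 4.2 kg.
Tool frame: the origin (TCP) lies between the finger pads; the fingertips stand 14 mm ahead of it and the grasp point (between the pads) lies 5 mm behind it; z points along the fingers, y is the line along which they close (so a half turn about z gives the same grasp; the last joint's range is limited). The gripper opens to 85 mm and grips with 20 to 120 N. Pads are 22 mm wide; open, the fingers measure 114 mm over their backs; the gripper's body (76 mm by 85 mm) begins 54 mm behind the grasp point. The pads swing forward as they close: fully open they stand 13 mm farther back than shut.
Start: joints at [1.499, 0.385, 0.008, 0, -1.194, -0.259], TCP at [202.967, 591.104, 245.312] pointing down, gripper open.
Joint ranges: [-3.14, 3.14], [-1.21, 2.06], [-1.07, 1.41], [-3.16, 2.05], [-2.99, -0.16], [-3.1, 3.1]. Speed limits (rad/s): [2.79, 2.79, 3.14, 3.14, 3.14, 3.14].

## Interface

Orientations are given as a unit quaternion [x, y, z, w].
In Python, from bench import * gives the robot as it stands.
- The arm moves only by the tool carry_out, never from a script. Its argument "motion" is a list of rows, each a list of 7 numbers: the turn, a rotation vector about the tool's x, y, z in rad, then the shift along the tool's x, y, z in mm, then the opening, from -1 (shut) to 1 (fully open), so that 0 is half open. A call has 1 to 5 rows; each row is the pose to reach, as a shift and turn from the pose commanded when the call began, along the tool's axes at that moment; what a row does not reach only later rows make up. A row lasts 1/8 s, in which the tool goes at most 62.5 mm and 10.7 degrees, less where a joint would pass 70% of its speed; a pose out of reach is approached as far as the arm can. A call with a gripper value outside its range is refused whole. The fingers move at their own pace and stop on an object; the grip force is fixed at half the most. Time passes only in rows, so rows that repeat a pose let the fingers close. It gives the time, the measured TCP pose, the force, the opening and the grip force at its end, in the units of the state.
- read_state(): the state, without advancing time (a new reading comes with each control period).
- get_image(name): name is "side" or "top"; returns a dict with "color" (400x640x3 uint8, blue, green, red), "mtx" (3x3 intrinsics, pixels), "position" and "orientation" of the camera in the world. Camera axes: x right, y down, z forward; pixel columns grow to the right and rows downward; lengths in mm; the calibration is good to about 2 mm. A picture is of the moment at which its call begins. There is no depth.
- job_done(): hands the job in; it is judged then, once.
The state is a dict: "clock": time; "joints": joint angles; "joint_vel": joint speeds; "joint_efforts": joint torques, N m; "position": TCP position; "ee_rot": TCP orientation; "contact_force": force on the tool from outside, world axes, zero at the start; "wrist_torque": the same for the moment, N m; "gripper_width": finger opening in mm; "grasp_force": force on a finger pad.
Only numpy, scipy, OpenCV 4.12 (cv2) and the standard library are available. Lean on these libraries where they do the work, as an engineer would, in place of code of your own. Each camera call takes 0.05 s, during which the arm holds its last target. There are 200 camera calls.

## Working session

There is one attempt and no reset: what is moved stays moved. The work goes in short steps, Python scripts to look and compute and a tool call to move; the robot and the scene stay as the last step left them, time stands still between calls to the robot, and variables do not carry over. Pictures are saved under pics/ and viewed, at most 10 in all, crops included, and the job is handed in when it is done.

Besides the shell and the picture viewer there is one more tool, called by a JSON object that holds its "api" and its "payload", one argument or row to a line. carry_out: Moves the arm, as the interface text tells. Its arguments: {"type":"object","properties":{"motion":{"type":"array"}},"required":["motion"]}

```bash
mkdir -p pics; cat > h.py <<'E'
from bench import *
import numpy as np, cv2
from scipy.spatial.transform import Rotation as R
def ray(im,u,v):
    d=np.linalg.inv(im["mtx"])@[u,v,1]
    return np.array(im["position"]),R.from_quat(im["orientation"]).apply(d)
def onz(im,u,v,z):
    p,d=ray(im,u,v); return p+d*(z-p[2])/d[2]
def proj(im,P):
    c=R.from_quat(im["orientation"]).inv().apply(np.array(P,float)-im["position"]); q=np.array(im["mtx"])@c; return q[:2]/q[2]
E
python3 - <<'E'
from h import *
for n in("side","top"):
    im=get_image(n); cv2.imwrite(f"pics/{n}0.png",im["color"]); print(n,im["position"],R.from_quat(im["orientation"]).as_matrix().round(2).tolist(),im["mtx"])
s=read_state(); print({k:np.round(v,3) for k,v in s.items()})
E
```

```text
side [-308.8508678  -807.11257448  959.27396872] [[0.72, -0.42, 0.55], [-0.69, -0.45, 0.57], [0.01, -0.79, -0.61]] [[476.77644854   0.         321.89860035]
 [  0.         476.77644854 201.23349517]
 [  0.           0.           1.        ]]
top [ 393.32790921   11.97953367 1452.13376564] [[-0.02, -1.0, 0.06], [-1.0, 0.02, -0.01], [0.01, -0.06, -1.0]] [[461.06496335   0.         320.04477334]
 [  0.         461.06496335 199.74279952]
 [  0.           0.           1.        ]]
{'clock': np.float64(0.1), 'joints': array([ 1.499,  0.385,  0.007, -0.   , -1.194, -0.259]), 'joint_vel': array([ 0.   , -0.002,  0.002,  0.001,  0.001,  0.001]), 'joint_efforts': array([-0.0000e+00, -3.9332e+01,  1.8893e+01,  4.1980e+00, -3.0000e-03,
        0.0000e+00]), 'position': array([202.831, 590.637, 244.312]), 'ee_rot': array([ 0.986, -0.165, -0.   ,  0.001]), 'contact_force': array([0.244, 0.039, 0.129]), 'wrist_torque': array([-0.036,  0.005, -0.073]), 'grasp_force': np.float64(0.0), 'gripper_width': np.float64(85.878)}
```

View pics/side0.png

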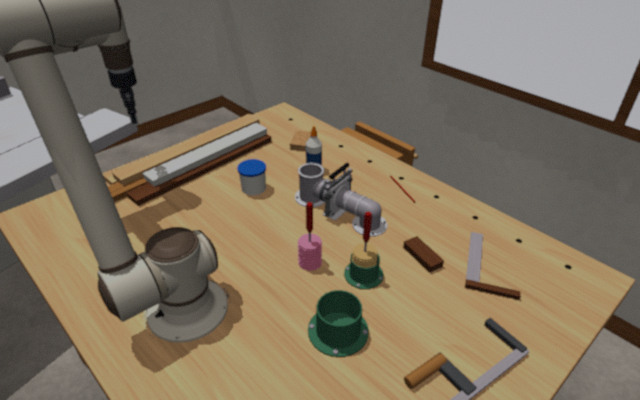

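View pics/top0.png

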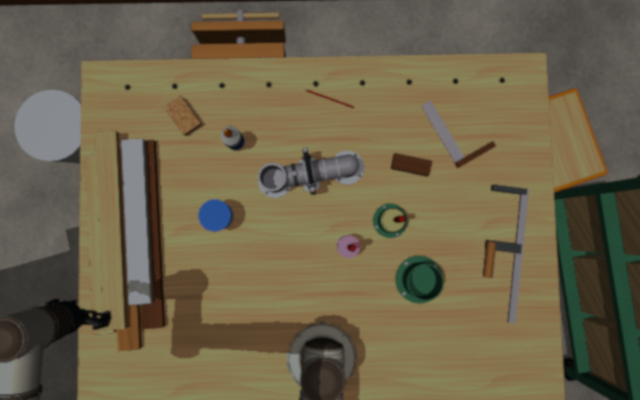

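Side and top both show the red brush in the small green cup (top ≈390,221, handle top ≈400,219), the pot at ≈(272,179) and the gate at ≈(310,171); the pink decoy is at (349,246).

```bash
python3 - <<'E'
from h import *
t=get_image("top"); s=get_image("side")
a=cv2.resize(t["color"][130:270,240:440],None,fx=4,fy=4,interpolation=cv2.INTER_CUBIC)
b=cv2.resize(s["color"][150:300,280:440],None,fx=4,fy=4,interpolation=cv2.INTER_CUBIC)
a=cv2.convertScaleAbs(a,alpha=1.6);b=cv2.convertScaleAbs(b,alpha=1.6)
cv2.imwrite("pics/tc.png",a);cv2.imwrite("pics/sc.png",b)
for n,im,box in(("top",t,(350,180,425,260)),("side",s,(335,195,395,295))):
    x0,y0,x1,y1=box; c=im["color"].astype(int)[y0:y1,x0:x1];B,G,r=c[...,0],c[...,1],c[...,2]
    for k,m in(("green",(G>r*1.4)&(G>B*1.05)),("red",(r>2*G)&(r>2*B)&(r>50))):
        cnt=max(cv2.findContours(m.astype(np.uint8),0,1)[0],key=cv2.contourArea)
        print(n,k,np.add(cv2.boundingRect(cnt),(x0,y0,0,0)),cv2.minEnclosingCircle(cnt)[0][0]+x0,cv2.minEnclosingCircle(cnt)[0][1]+y0,cv2.minEnclosingCircle(cnt)[1],cv2.fitEllipse(cnt))
E
```

```text
top green [374 204  29  33] 389.7216491699219 220.23968887329102 16.33079719543457 ((40.77024459838867, 40.21135711669922), (29.646514892578125, 31.007678985595703), 96.40459442138672)
top red [398 216   7   6] 401.0 219.0 3.6056511402130127 ((50.920711517333984, 38.560150146484375), (4.9074273109436035, 7.141491413116455), 71.1552734375)
side green [345 262  38  26] 363.4047622680664 273.8809509277344 18.628978729248047 ((28.39901351928711, 80.26130676269531), (22.962631225585938, 37.52434539794922), 95.42257690429688)
side red [364 212   8  30] 367.5 226.5 14.57748031616211 ((31.950498580932617, 28.78635597229004), (5.987545013427734, 31.31287956237793), 4.117122650146484)
```

View pics/tc.png

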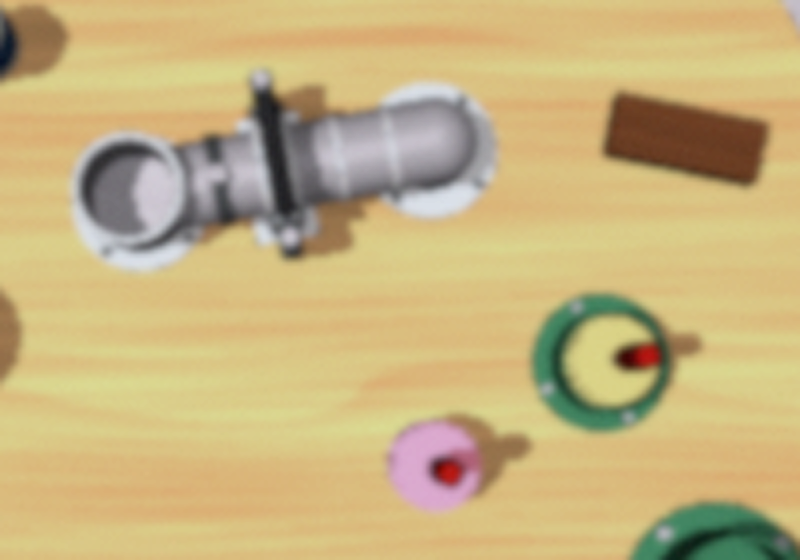

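View pics/sc.png

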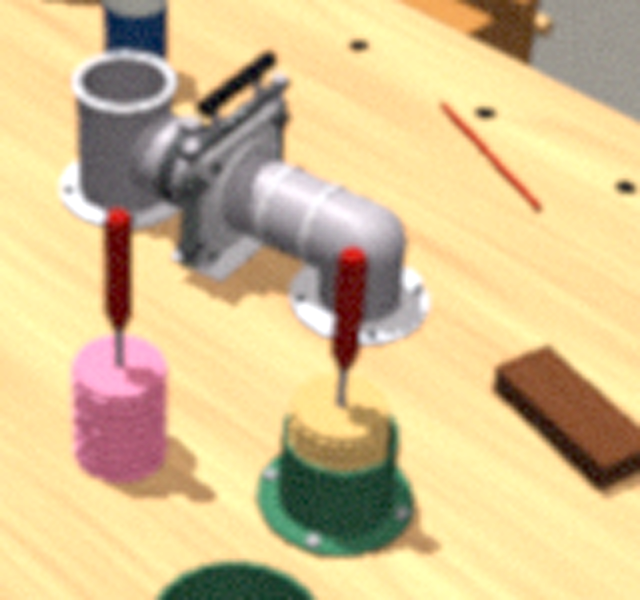

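The crops show (top) pot rim centre (129,188), flange centre (603,362), handle top (648,356); (side) pot rim centre (124,80), black bar ends (203,106)–(271,57), brush handle top (352,252), holder flange centre (336,498), brush leaning only slightly.

```bash
python3 - <<'E'
from h import *
t=get_image("top"); s=get_image("side")
T=lambda x,y,z:onz(t,x/4-.375+240,y/4-.375+130,z).round(1)
S=lambda x,y,z:onz(s,x/4-.375+280,y/4-.375+150,z).round(1)
print("pot",T(129,188,110),S(124,80,110))
print("bar",S(203,106,152),S(271,57,152),S(237,81.5,152))
print("bend flange",T(433,150,4),"pot flange",T(138,205,4))
print("holder fl",T(603,362,3),S(336,500,3))
print("head top",T(611,360,86),S(337,403,86))
print("brush top",T(650,356,210),S(352,252,205))
st=read_state();print(R.from_quat(st["ee_rot"]).as_matrix().round(3))
for z in(150,152):print("bar top view",T(278,160,z))
# black mask for the bar in side
c=s["color"].astype(int);m=(c.max(2)<45).astype(np.uint8)[155:185,320:360]
n,l,stt,ce=cv2.connectedComponentsWithStats(m);print(stt,ce+[320,155])
# offset of the view: tub,bottle
E
```

```text
pot [551.1 134.7 110. ] [550.5 131.8 110. ]
bar [527.5  19.5 152. ] [613.1  31.4 152. ] [569.5  25.3 152. ]
bend flange [588.6 -96.2   4. ] pot flange [549.9 137.6   4. ]
holder fl [ 418.1 -225.6    3. ] [ 414.  -230.5    3. ]
head top [ 418. -218.   86.] [ 417.1 -221.5   86. ]
brush top [ 417.9 -223.5  210. ] [ 427.5 -214.7  205. ]
[[ 0.946 -0.325 -0.   ]
 [-0.325 -0.946 -0.001]
 [ 0.     0.001 -1.   ]]
bar top view [564.1  25.  150. ]
bar top view [563.8  25.  152. ]
[[   0    0   40   30 1131]
 [   0    2    1    2    2]
 [  10    9   18   15   61]
 [  28   24    3    3    5]
 [  16   27    1    1    1]] [[339.54111406 169.38992042]
 [320.         157.5       ]
 [338.63934426 170.86885246]
 [349.2        180.        ]
 [336.         182.        ]]
```

```bash
cat >> h.py <<'E'
YD=np.array([.164,-.986,0]); 
def go(*P,rot=True):
    """shift (tool axes) and turn to tool-down poses with tool y along YD"""
    s=read_state(); M=R.from_quat(s["ee_rot"]); y=YD/np.linalg.norm(YD); z=np.array([0,0,-1.]); W=R.from_matrix(np.c_[np.cross(y,z),y,z])
    print("t",s["clock"],"pos",s["position"].round(1),"turn",(M.inv()*W).as_rotvec().round(3))
    for p in P: print(p,M.inv().apply(np.array(p)-s["position"]).round(1))
E
python3 - <<'E'
from h import *
go((330,420,320),(480,150,340),(418,-223,300))
E
```

```text
t 0.3 pos [202.9 591.  244.9] turn [ 0.001  0.    -0.496]
(330, 420, 320) [175.7 120.5 -75. ]
(480, 150, 340) [405.3 327.1 -94.8]
(418, -223, 300) [467.8 700.  -54.5]
```

{"api": "carry_out", "payload": {
  "motion": [
    [0, 0, -0.16, 44, 30, -25, 1],
    [0, 0, -0.32, 88, 60, -50, 1],
    [0, 0, -0.496, 132, 90, -75, 1],
    [0, 0, -0.496, 176, 120, -75, 1],
    [0, 0, -0.496, 206, 148, -80, 1]
  ]
}}

```text
clock: 0.92
position: [350.6, 382.4, 325.5]
ee_rot: [0.997, 0.082, -0.0, -0.0]
contact_force: [0.7, 0.6, -0.6]
gripper_width: 85.3
grasp_force: 0.0
```

```bash
python3 - <<'E'
from h import *
go((480,150,340),(470,-50,330),(418,-223,300))
E
```

```text
t 0.925 pos [350.6 382.4 325.5] turn [-0.     0.    -0.001]
(480, 150, 340) [ 89.7 250.4 -14.6]
(470, -50, 330) [ 47.2 446.1  -4.6]
(418, -223, 300) [-32.4 608.3  25.4]
```

{"api": "carry_out", "payload": {
  "motion": [
    [0, 0, 0, 18, 50, -5, 1],
    [0, 0, 0, 36, 100, -10, 1],
    [0, 0, 0, 54, 150, -15, 1],
    [0, 0, 0, 72, 200, -15, 1],
    [0, 0, 0, 90, 250, -15, 1]
  ]
}}

```text
clock: 1.55
position: [480.1, 150.8, 340.6]
ee_rot: [0.997, 0.083, 0.0, -0.0]
contact_force: [0.4, 0.1, 0.6]
gripper_width: 85.3
grasp_force: 0.0
```

{"api": "carry_out", "payload": {
  "motion": [
    [0, 0, 0, -16, 55, 0, 1],
    [0, 0, 0, -32, 110, 10, 1],
    [0, 0, 0, -50, 165, 20, 1],
    [0, 0, 0, -70, 220, 30, 1],
    [0, 0, 0, -90, 270, 30, 1]
  ]
}}

```text
clock: 2.17
position: [434.1, -130.5, 309.7]
ee_rot: [0.997, 0.082, -0.001, -0.0]
contact_force: [1.4, 0.3, 1.0]
gripper_width: 85.9
grasp_force: 0.0
```

{"api": "carry_out", "payload": {
  "motion": [
    [0, 0, 0, -16, 45, 5, 1],
    [0, 0, 0, -32, 88, 10, 1],
    [0, 0, 0, -32, 88, 10, 1]
  ]
}}

```text
clock: 2.55
position: [417.1, -222.9, 299.7]
ee_rot: [0.997, 0.08, -0.001, -0.0]
contact_force: [-0.7, -0.6, 0.0]
gripper_width: 85.2
grasp_force: 0.0
```

```bash
python3 - <<'E'
from h import *
go((418,-223,300))
t=get_image("top"); s=get_image("side")
a=cv2.resize(t["color"][150:270,330:450],None,fx=4,fy=4,interpolation=3);b=cv2.resize(s["color"][180:300,300:420],None,fx=4,fy=4,interpolation=3)
cv2.imwrite("pics/c1.png",cv2.convertScaleAbs(b,alpha=1.6))
c=s["color"].astype(int);B,G,r=c[...,0],c[...,1],c[...,2];m=((r>2*G)&(r>2*B)&(r>50)).astype(np.uint8)[200:260,340:400]
ys,xs=np.nonzero(m)
for y in range(ys.min(),ys.max()+1): print(y+200,round(xs[ys==y].mean()+340,1),end=" ")
print()
# predicted axis for an upright brush at (418,-223)
for z in(134,181,210): print(z,proj(s,(418,-223,z)),proj(t,(418,-223,z)))
E
```

```text
t 2.55 pos [ 417.1 -222.9  299.7] turn [-0.     0.001 -0.004]
(418, -223, 300) [ 0.9  0.3 -0.3]
212 367.0 213 367.5 214 367.5 215 367.5 216 368.0 217 367.5 218 367.5 219 367.5 220 367.0 221 367.0 222 367.5 223 367.0 224 367.0 225 367.0 226 367.0 227 367.0 228 366.5 229 367.0 230 367.0 231 366.5 232 366.5 233 366.0 234 366.0 235 366.0 236 366.0 237 366.0 238 366.0 239 365.5 240 366.0 241 366.0 
134 [365.69723254 236.99209115] [396.92929204 219.2283271 ]
181 [366.9130341  223.12305599] [399.94642211 218.8415496 ]
210 [367.69236949 214.23292921] [401.92154963 218.58835041]
```

View pics/c1.png

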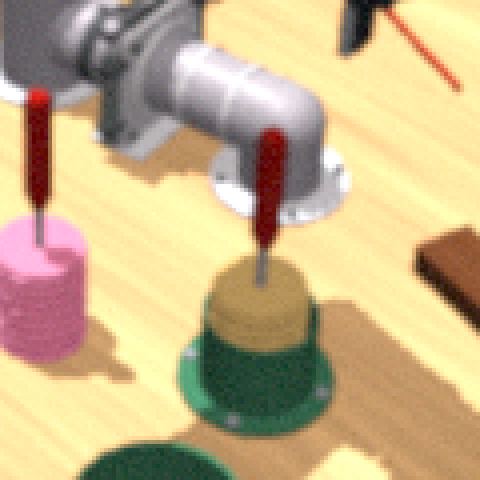

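Fingers sit above the red handle, upright brush centred at about (418,-223). Descend and grip.

{"api": "carry_out", "payload": {
  "motion": [
    [0, 0, 0, 1, 0, 40, 1],
    [0, 0, 0, 1, 0, 80, 1],
    [0, 0, 0, 1, 0, 122, 1],
    [0, 0, 0, 1, 0, 122, 1],
    [0, 0, 0, 1, 0, 122, -1]
  ]
}}

```text
clock: 3.28
position: [420.7, -220.4, 180.1]
ee_rot: [0.997, 0.084, 0.001, 0.001]
contact_force: [0.4, -0.0, 0.3]
gripper_width: 69.9
grasp_force: 0.0
```

{"api": "carry_out", "payload": {
  "motion": [
    [0, 0, 0, 0, 0, 0, -1],
    [0, 0, 0, 0, 0, 0, -1],
    [0, 0, 0, 0, 0, 0, -1],
    [0, 0, 0, 0, 0, 0, -1],
    [0, 0, 0, 0, 0, 0, -1]
  ]
}}

```text
clock: 3.9
position: [419.8, -221.0, 179.3]
ee_rot: [0.997, 0.083, 0.001, 0.001]
contact_force: [-0.7, -0.1, 5.2]
gripper_width: 18.9
grasp_force: 58.8
```

{"api": "carry_out", "payload": {
  "motion": [
    [0, 0, 0, 0, 0, -40, -1],
    [0, 0, 0, 0, 0, -85, -1],
    [0, 0, 0, 0, 0, -130, -1],
    [0, 0, 0, 0, 0, -175, -1],
    [0, 0, 0, 0, 0, -175, -1]
  ]
}}

```text
clock: 4.53
position: [420.3, -220.9, 356.4]
ee_rot: [0.997, 0.082, 0.003, 0.001]
contact_force: [-0.1, -0.1, -2.2]
gripper_width: 18.7
grasp_force: 58.9
```

{"api": "carry_out", "payload": {
  "motion": [
    [0, 0, 0, 20, -40, 0, -1],
    [0, 0, 0, 45, -85, 0, -1],
    [0, 0, 0, 70, -130, 0, -1],
    [0, 0, 0, 95, -175, 0, -1],
    [0, 0, 0, 120, -220, 0, -1]
  ]
}}

```text
clock: 5.15
position: [500.8, 17.8, 351.2]
ee_rot: [0.997, 0.082, -0.002, -0.0]
contact_force: [0.4, 0.1, -0.3]
gripper_width: 18.7
grasp_force: 59.0
```

{"api": "carry_out", "payload": {
  "motion": [
    [0, 0, 0, 25, -40, 0, -1],
    [0, 0, 0, 45, -75, 0, -1],
    [0, 0, 0, 66, -107, 0, -1],
    [0, 0, 0, 66, -107, 0, -1],
    [0, 0, 0, 66, -107, 0, -1]
  ]
}}

```text
clock: 5.78
position: [548.1, 132.2, 351.6]
ee_rot: [0.997, 0.082, -0.002, 0.0]
contact_force: [-0.0, 0.6, -0.9]
gripper_width: 18.4
grasp_force: 59.1
```

```bash
python3 - <<'E'
from h import *
go((551,133,300))
t=get_image("top"); s=get_image("side")
b=cv2.resize(s["color"][60:220,260:400],None,fx=3.5,fy=3.5,interpolation=3)
cv2.imwrite("pics/c2.png",cv2.convertScaleAbs(b,alpha=1.6))
P=read_state()["position"]
for dz in(-173,-93,-45): print(proj(s,P+[0,0,dz]),((proj(s,P+[0,0,dz])-[260,60]+.36)*3.5).round(0))
print(proj(s,(551,133,110)))
E
```

```text
t 5.775 pos [548.1 132.2 351.6] turn [0.001 0.004 0.   ]
(551, 133, 300) [ 3.1 -0.3 51.6]
[310.0205602  151.20667689] [176. 320.]
[309.87283296 128.40602362] [176. 241.]
[309.77927951 113.96671155] [175. 190.]
[310.47954183 169.40549457]
```

View pics/c2.png

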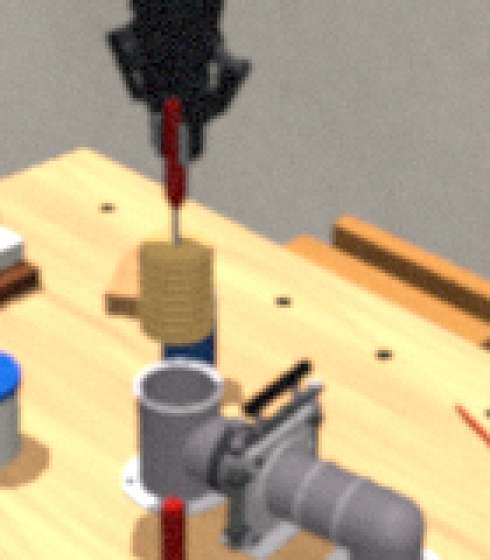

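Brush hangs straight over the pot (tip ≈(177,335), pot mouth ≈(179,384) in the crop). Scrub.

{"api": "carry_out", "payload": {
  "motion": [
    [0, 0.004, 0, 3, 0, 30, -1],
    [0, 0.004, 0, 3, 0, 60, -1],
    [0, 0.004, 0, 3, 0, 85, -1],
    [0, 0.004, 0, 3, 0, 105, -1],
    [0, 0.004, 0, 3, 0, 105, -1]
  ]
}}

```text
clock: 6.5
position: [550.6, 131.7, 247.0]
ee_rot: [0.997, 0.082, 0.0, 0.0]
contact_force: [-0.1, -0.2, 0.7]
gripper_width: 18.5
grasp_force: 59.1
```

{"api": "carry_out", "payload": {
  "motion": [
    [0, 0, 0, 0, 0, 20, -1],
    [0, 0, 0, 0, 0, 36, -1],
    [0, 0, 0, 0, 0, 46, -1],
    [0, 0, 0, 0, 0, 46, -1],
    [0, 0, 0, 0, 0, 46, -1]
  ]
}}

```text
clock: 7.12
position: [552.4, 133.2, 203.0]
ee_rot: [0.997, 0.083, 0.003, -0.0]
contact_force: [-0.0, -0.9, -0.8]
gripper_width: 18.4
grasp_force: 59.1
```

{"api": "carry_out", "payload": {
  "motion": [
    [0, 0, 0, 0, 0, 6, -1],
    [0, 0, 0, 0, 0, 6, -1],
    [0, 0, 0, 0, 0, 6, -1]
  ]
}}

```text
clock: 7.5
position: [552.0, 133.1, 196.4]
ee_rot: [0.997, 0.083, 0.002, -0.0]
contact_force: [0.7, -0.5, -0.4]
gripper_width: 18.7
grasp_force: 59.1
```

{"api": "carry_out", "payload": {
  "motion": [
    [0, 0, 0, 0, 0, -30, -1],
    [0, 0, 0, 0, 0, -55, -1],
    [0, 0, 0, 0, 0, -68, -1],
    [0, 0, 0, 0, 0, -68, -1],
    [0, 0, 0, 0, 0, -68, -1]
  ]
}}

```text
clock: 8.12
position: [551.1, 132.8, 263.1]
ee_rot: [0.997, 0.082, 0.001, 0.0]
contact_force: [-0.5, -0.8, -2.0]
gripper_width: 18.6
grasp_force: 59.1
```

{"api": "carry_out", "payload": {
  "motion": [
    [0, 0, 0, 0, 0, 25, -1],
    [0, 0, 0, 0, 0, 48, -1],
    [0, 0, 0, 0, 0, 68, -1],
    [0, 0, 0, 0, 0, 68, -1],
    [0, 0, 0, 0, 0, 68, -1]
  ]
}}

```text
clock: 8.75
position: [552.2, 133.1, 196.5]
ee_rot: [0.997, 0.083, 0.002, -0.0]
contact_force: [-0.3, -0.2, -0.6]
gripper_width: 18.5
grasp_force: 59.1
```

{"api": "carry_out", "payload": {
  "motion": [
    [0, 0, 0, 0, 0, -35, -1],
    [0, 0, 0, 0, 0, -68, -1],
    [0, 0, 0, 0, 0, -110, -1],
    [0, 0, 0, 0, 0, -155, -1],
    [0, 0, 0, 0, 0, -155, -1]
  ]
}}

```text
clock: 9.38
position: [553.0, 133.4, 357.1]
ee_rot: [0.997, 0.083, 0.007, -0.002]
contact_force: [0.8, 0.1, -2.4]
gripper_width: 18.7
grasp_force: 59.1
```

```bash
python3 - <<'E'
from h import *
go((500,17,350),(418,-223,350))
s=get_image("side"); c=s["color"].astype(int);B,G,r=c[...,0],c[...,1],c[...,2];m=((r>2*G)&(r>2*B)&(r>50)).astype(np.uint8)[60:130,280:340]
ys,xs=np.nonzero(m);print(ys.min()+60,ys.max()+60,xs.mean()+280)
P=read_state()["position"];print(proj(s,P+[0,0,37]),proj(s,P-[0,0,45]))
E
```

```text
t 9.375 pos [553.  133.4 357.1] turn [-0.003 -0.015  0.001]
(500, 17, 350) [-71.5 106.1   5.7]
(418, -223, 350) [-191.9  329.3    3.3]
86 116 310.25454545454545
[310.14281366  86.91723888] [310.29281881 113.02047279]
```

{"api": "carry_out", "payload": {
  "motion": [
    [0, 0, 0, -30, 45, 0, -1],
    [0, 0, 0, -60, 88, 0, -1],
    [0, 0, 0, -85, 130, 0, -1],
    [0, 0, 0, -110, 175, 0, -1],
    [0, 0, 0, -135, 220, 0, -1]
  ]
}}

```text
clock: 10.05
position: [453.0, -107.5, 349.8]
ee_rot: [0.997, 0.083, 0.001, -0.0]
contact_force: [0.9, -1.3, -0.8]
gripper_width: 18.7
grasp_force: 59.1
```

{"api": "carry_out", "payload": {
  "motion": [
    [0, 0, 0, -20, 40, 0, -1],
    [0, 0, 0, -40, 75, 0, -1],
    [0, 0, 0, -55, 107, 0, -1],
    [0, 0, 0, -55, 107, 0, -1],
    [0, 0, 0, -55, 107, 0, -1]
  ]
}}

```text
clock: 10.68
position: [417.4, -220.6, 349.8]
ee_rot: [0.997, 0.082, 0.001, -0.001]
contact_force: [-0.2, 1.0, -1.0]
gripper_width: 18.7
grasp_force: 59.2
```

```bash
python3 - <<'E'
from h import *
go((418,-223,260),(418,-223,181))
s=get_image("side"); t=get_image("top")
b=cv2.resize(s["color"][150:300,300:420],None,fx=4,fy=4,interpolation=3)
cv2.imwrite("pics/c3.png",cv2.convertScaleAbs(b,alpha=1.6))
c=s["color"].astype(int);B,G,r=c[...,0],c[...,1],c[...,2];m=((r>2*G)&(r>2*B)&(r>50)).astype(np.uint8)[140:230,340:400]
ys,xs=np.nonzero(m);print(ys.min()+140,ys.max()+140,xs.mean()+340)
P=read_state()["position"]
for dz in(37,-45,-93,-173):print(dz,proj(s,P+[0,0,dz]),((proj(s,P+[0,0,dz])-[300,150]+.375)*4).round())
print(((proj(s,(418,-223,65))-[300,150]+.375)*4).round())
E
```

```text
t 10.675 pos [ 417.4 -220.6  349.8] turn [-0.001 -0.003 -0.   ]
(418, -223, 260) [-0.1  2.6 89.8]
(418, -223, 181) [ -0.3   2.6 168.8]
154 188 371.3296703296703
37 [372.00362748 153.16301262] [290.  14.]
-45 [369.46617466 182.63202912] [279. 132.]
-93 [368.08190715 198.70838793] [274. 196.]
-173 [365.92315578 223.77930924] [265. 297.]
[258. 426.]
```

View pics/c3.png

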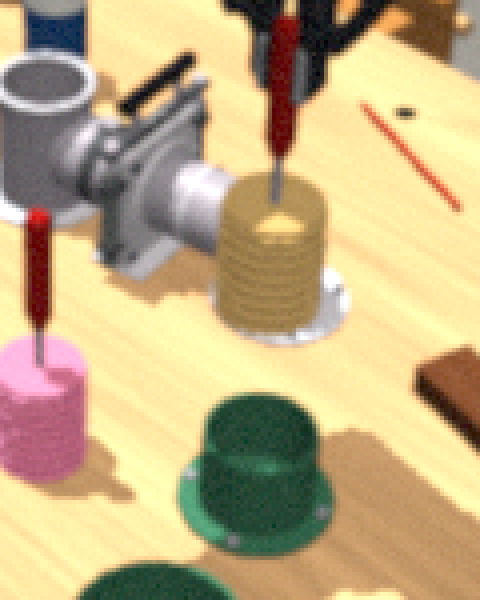

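The cup is empty and open, its rim centre about (261,436) in the crop, slightly nearer the camera than assumed; compute it.

```bash
python3 - <<'E'
from h import *
s=get_image("side"); t=get_image("top")
for v in(432,436,440):print(onz(s,261/4-.375+300,v/4-.375+150,65).round(1))
c=s["color"].astype(int)[240:292,340:390];m=((c[...,1]>c[...,2]*1.4)&(c[...,1]>c[...,0]*1.05)).astype(np.uint8)
k=max(cv2.findContours(m,0,1)[0],key=cv2.contourArea);x,y,w,h=cv2.boundingRect(k);print(x+340,y+240,w,h)
for n in[(418,-223),(414,-228),(416,-226)]:
    a=np.linspace(0,6.28,60);ri=np.array([proj(s,(n[0]+40*np.cos(q),n[1]+40*np.sin(q),65)) for q in a]);fl=np.array([proj(s,(n[0]+55*np.cos(q),n[1]+55*np.sin(q),3)) for q in a])
    print(n,"top",ri[:,1].min(),"bot",fl[:,1].max(),"L",fl[:,0].min(),"R",fl[:,0].max())
E
```

```text
[ 415.7 -228.2   65. ]
[ 412.9 -230.7   65. ]
[ 410.1 -233.3   65. ]
345 249 38 40
(418, -223) top 246.04049023609414 bot 287.4499326993203 L 342.66022198625313 R 382.5937121808889
(414, -228) top 247.634105216897 bot 289.255975811982 L 342.9455478130694 R 383.0345451236951
(416, -226) top 246.9268660850309 bot 288.4542672187278 L 342.9324543658963 R 382.95273232176476
```

{"api": "carry_out", "payload": {
  "motion": [
    [0, 0, 0, -2, 6, 40, -1],
    [0, 0, 0, -2, 6, 75, -1],
    [0, 0, 0, -2, 6, 100, -1],
    [0, 0, 0, -2, 6, 120, -1],
    [0, 0, 0, -2, 6, 130, -1]
  ]
}}

```text
clock: 11.5
position: [417.1, -226.4, 219.6]
ee_rot: [0.997, 0.083, 0.001, -0.0]
contact_force: [0.3, -0.7, -0.4]
gripper_width: 18.5
grasp_force: 59.2
```

{"api": "carry_out", "payload": {
  "motion": [
    [0, 0, 0, 0, 0, 15, -1],
    [0, 0, 0, 0, 0, 28, -1],
    [0, 0, 0, 0, 0, 38, -1],
    [0, 0, 0, 0, 0, 38, -1],
    [0, 0, 0, 0, 0, 38, -1]
  ]
}}

```text
clock: 12.12
position: [417.8, -227.1, 183.0]
ee_rot: [0.997, 0.083, 0.002, 0.0]
contact_force: [0.4, -0.0, -1.7]
gripper_width: 18.6
grasp_force: 59.2
```

Free entry, no contact. Down 4 mm more and release, then check upright before withdrawing.

{"api": "carry_out", "payload": {
  "motion": [
    [0, 0, 0, 0, 0, 4, -1],
    [0, 0, 0, 0, 0, 4, -1],
    [0, 0, 0, 0, 0, 4, 0],
    [0, 0, 0, 0, 0, 4, 1],
    [0, 0, 0, 0, 0, 4, 1]
  ]
}}

```text
clock: 12.75
position: [417.3, -226.9, 178.4]
ee_rot: [0.997, 0.083, 0.002, -0.0]
contact_force: [0.2, 0.2, 0.2]
gripper_width: 72.2
grasp_force: 0.0
```

{"api": "carry_out", "payload": {
  "motion": [
    [0, 0, 0, 0, 0, 0, 1],
    [0, 0, 0, 0, 0, 0, 1],
    [0, 0, 0, 0, 0, 0, 1],
    [0, 0, 0, 0, 0, 0, 1],
    [0, 0, 0, 0, 0, 0, 1]
  ]
}}

```text
clock: 13.38
position: [417.4, -227.0, 178.5]
ee_rot: [0.997, 0.082, 0.002, -0.0]
contact_force: [-0.3, -0.9, -0.6]
gripper_width: 85.1
grasp_force: 0.0
```

{"api": "carry_out", "payload": {
  "motion": [
    [0, 0, 0, 0, 0, -20, 1],
    [0, 0, 0, 0, 0, -60, 1],
    [0, 0, 0, 0, 0, -110, 1],
    [0, 0, 0, 0, 0, -130, 1],
    [0, 0, 0, 0, 0, -130, 1]
  ]
}}

```text
clock: 14.0
position: [417.6, -227.2, 310.0]
ee_rot: [0.997, 0.082, 0.004, 0.0]
contact_force: [0.2, 0.7, 0.1]
gripper_width: 85.4
grasp_force: 0.0
```

```bash
python3 - <<'E'
from h import *
go((418,-223,310),(568,25,310))
s=get_image("side")
b=cv2.resize(s["color"][150:300,300:420],None,fx=4,fy=4,interpolation=3)
cv2.imwrite("pics/c4.png",cv2.convertScaleAbs(b,alpha=1.6))
E
```

```text
t 14.0 pos [ 417.6 -227.2  310. ] turn [ 0.001 -0.008  0.   ]
(418, -223, 310) [ 1.1 -4.   0. ]
(568, 25, 310) [ 189.8 -224.     1.2]
```

View pics/c4.png

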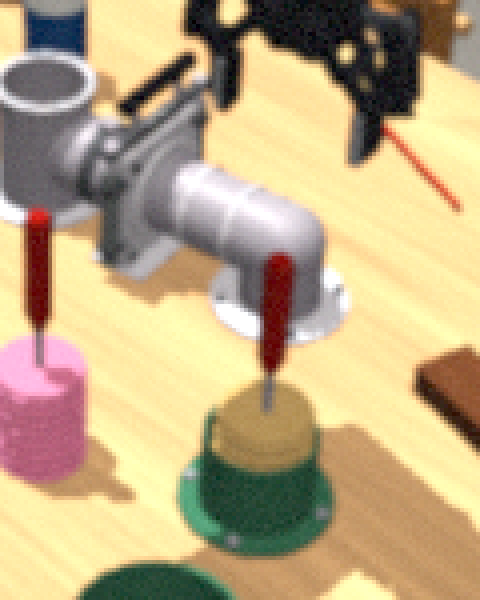

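Brush stands upright on the cup floor. On to the gate handle.

{"api": "carry_out", "payload": {
  "motion": [
    [0, 0, 0, 38, -45, 0, 1],
    [0, 0, 0, 76, -90, 0, 1],
    [0, 0, 0, 114, -135, 0, 1],
    [0, 0, 0, 152, -180, 0, 1],
    [0, 0, 0, 190, -224, 0, 1]
  ]
}}

```text
clock: 14.68
position: [567.5, 26.9, 307.1]
ee_rot: [0.997, 0.083, 0.0, 0.0]
contact_force: [0.8, -0.9, -0.5]
gripper_width: 85.5
grasp_force: 0.0
```

{"api": "carry_out", "payload": {
  "motion": [
    [0, 0, 0, 0, 0, 30, 1],
    [0, 0, 0, 0, 0, 60, 1],
    [0, 0, 0, 0, 0, 80, 1],
    [0, 0, 0, 0, 0, 80, 1],
    [0, 0, 0, 0, 0, 80, 1]
  ]
}}

```text
clock: 15.3
position: [568.0, 25.1, 229.3]
ee_rot: [0.997, 0.083, 0.002, 0.0]
contact_force: [0.8, -0.4, 0.4]
gripper_width: 85.2
grasp_force: 0.0
```

```bash
python3 - <<'E'
from h import *
go((568,25,148))
s=get_image("side")
b=cv2.resize(s["color"][110:230,290:390],None,fx=5,fy=5,interpolation=3)
cv2.imwrite("pics/c5.png",cv2.convertScaleAbs(b,alpha=1.6))
E
```

```text
t 15.3 pos [568.   25.1 229.3] turn [ 0.    -0.004  0.001]
(568, 25, 148) [-0.3  0.1 81.3]
```

View pics/c5.png

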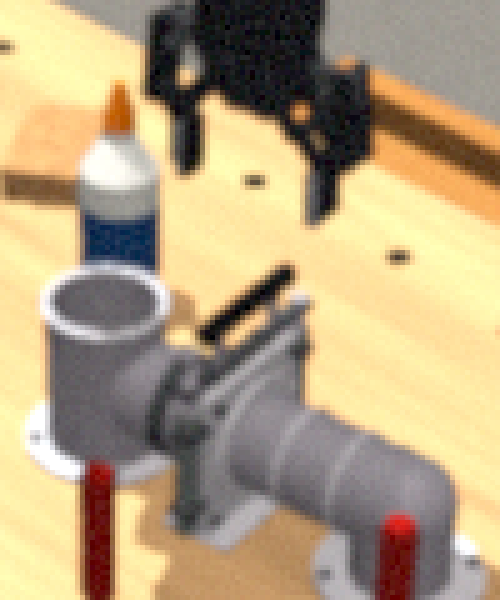

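The fingers straddle the black bar (tips ≈(187,170) and (322,220), bar centre ≈(247,302)). Descend, close and check.

{"api": "carry_out", "payload": {
  "motion": [
    [0, 0, 0, 0, 0, 30, 1],
    [0, 0, 0, 0, 0, 60, 1],
    [0, 0, 0, 0, 0, 81, 1],
    [0, 0, 0, 0, 0, 81, 1],
    [0, 0, 0, 0, 0, 81, 1]
  ]
}}

```text
clock: 15.98
position: [569.1, 25.4, 149.8]
ee_rot: [0.997, 0.083, 0.003, -0.0]
contact_force: [-0.3, 0.6, 0.2]
gripper_width: 85.6
grasp_force: 0.0
```

{"api": "carry_out", "payload": {
  "motion": [
    [0, 0, 0, 0, 0, 0, -1],
    [0, 0, 0, 0, 0, 0, -1],
    [0, 0, 0, 0, 0, 0, -1],
    [0, 0, 0, 0, 0, 0, -1],
    [0, 0, 0, 0, 0, 0, -1]
  ]
}}

```text
clock: 16.6
position: [568.0, 26.3, 148.7]
ee_rot: [0.997, 0.083, 0.002, -0.001]
contact_force: [-2.5, 4.1, 2.8]
gripper_width: 13.5
grasp_force: 58.4
```

{"api": "carry_out", "payload": {
  "motion": [
    [0, 0, 0, 0, 0, 0, -1],
    [0, 0, 0, 0, 0, 0, -1]
  ]
}}

```text
clock: 16.85
position: [568.1, 26.3, 148.7]
ee_rot: [0.997, 0.083, 0.002, -0.001]
contact_force: [-2.8, 4.6, 2.8]
gripper_width: 14.0
grasp_force: 58.5
```

{"api": "carry_out", "payload": {
  "motion": [
    [0, 0, 0, 0, 0, -6, -1],
    [0, 0, 0, 0, 0, -12, -1],
    [0, 0, 0, 0, 0, -18, -1],
    [0, 0, 0, 0, 0, -24, -1],
    [0, 0, 0, 0, 0, -30, -1]
  ]
}}

```text
clock: 17.48
position: [568.0, 26.3, 176.3]
ee_rot: [0.997, 0.082, 0.002, -0.001]
contact_force: [3.7, 5.6, -11.1]
gripper_width: 14.1
grasp_force: 58.5
```

{"api": "carry_out", "payload": {
  "motion": [
    [0, 0, 0, 0, 0, -6, -1],
    [0, 0, 0, 0, 0, -12, -1],
    [0, 0, 0, 0, 0, -18, -1],
    [0, 0, 0, 0, 0, -21, -1],
    [0, 0, 0, 0, 0, -21, -1]
  ]
}}

```text
clock: 18.1
position: [567.9, 26.3, 196.7]
ee_rot: [0.997, 0.082, 0.001, -0.001]
contact_force: [4.0, 4.5, -12.1]
gripper_width: 14.1
grasp_force: 58.6
```

```bash
python3 - <<'E'
from h import *
st=read_state();print(st["position"],st["contact_force"],st["gripper_width"])
s=get_image("side")
cv2.imwrite("pics/c6.png",np.hstack([cv2.convertScaleAbs(cv2.resize(s["color"][y:y+110,x:x+75],None,fx=5,fy=5,interpolation=3),alpha=1.6) for x,y in((305,110),(330,190))]))
for z in(110,202):print(((proj(s,(568.5,25,z))-[305,110]+.4)*5).round())
E
```

```text
[567.94735133  26.30096908 196.72497314] [  4.02701682   4.53649845 -12.09983507] 14.144755125556816
[168. 359.]
[173. 233.]
```

View pics/c6.png

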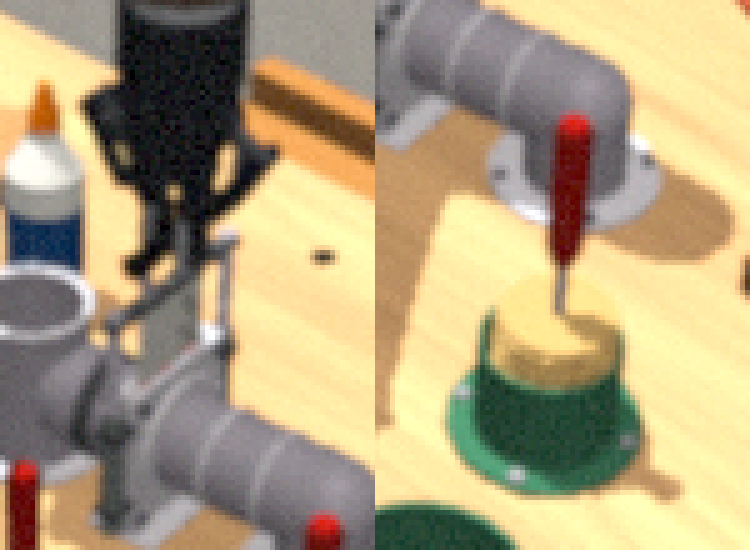

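The slide is out and a thin red line shows right at the housing's top edge (≈(160,370)); the TCP rose 48 mm. Raise 2 mm and hold over a second.

{"api": "carry_out", "payload": {
  "motion": [
    [0, 0, 0, 0, 0, -1, -1],
    [0, 0, 0, 0, 0, -2, -1],
    [0, 0, 0, 0, 0, -2, -1],
    [0, 0, 0, 0, 0, -2, -1],
    [0, 0, 0, 0, 0, -2, -1]
  ]
}}

```text
clock: 18.77
position: [567.9, 26.3, 198.4]
ee_rot: [0.997, 0.082, 0.001, -0.001]
contact_force: [4.8, 5.9, -11.6]
gripper_width: 14.6
grasp_force: 58.6
```

{"api": "carry_out", "payload": {
  "motion": [
    [0, 0, 0, 0, 0, 0, -1],
    [0, 0, 0, 0, 0, 0, -1],
    [0, 0, 0, 0, 0, 0, -1],
    [0, 0, 0, 0, 0, 0, -1],
    [0, 0, 0, 0, 0, 0, -1]
  ]
}}

```text
clock: 19.4
position: [568.0, 26.3, 198.4]
ee_rot: [0.997, 0.082, 0.001, -0.001]
contact_force: [4.2, 4.9, -12.3]
gripper_width: 13.7
grasp_force: 58.6
```

{"api": "carry_out", "payload": {
  "motion": [
    [0, 0, 0, 0, 0, 0, -1],
    [0, 0, 0, 0, 0, 0, -1],
    [0, 0, 0, 0, 0, 0, -1],
    [0, 0, 0, 0, 0, 0, -1],
    [0, 0, 0, 0, 0, 0, -1]
  ]
}}

```text
clock: 20.02
position: [568.0, 26.3, 198.4]
ee_rot: [0.997, 0.082, 0.001, -0.001]
contact_force: [4.6, 4.1, -12.1]
gripper_width: 13.9
grasp_force: 58.6
```

```bash
python3 - <<'E'
from h import *
s=get_image("side");c=s["color"].astype(float)[168:200,320:362];e=c[...,2]-c[...,:2].max(2)
ex=np.array([.164,-.986,0]);o=np.array([568.3,25.5,0])
for y,x in np.argwhere(e>18):
    p,d=ray(s,x+320,y+168);q=p+d*(((o-p)@ex)/(d@ex));print(x+320,y+168,int(e[y,x]),q.round(0), "py",round((q-o)@np.array([.986,.164,0])))
E
```

```text
324 168 23 [494.  13. 199.] py -75
325 168 30 [499.  14. 197.] py -70
326 168 31 [504.  15. 194.] py -65
327 168 33 [509.  16. 191.] py -60
328 168 32 [514.  16. 189.] py -55
329 168 31 [519.  17. 186.] py -50
330 168 33 [524.  18. 183.] py -45
331 168 31 [529.  19. 181.] py -40
332 168 23 [534.  20. 178.] py -35
345 168 22 [603.  31. 141.] py 35
346 168 26 [609.  32. 138.] py 41
347 168 25 [614.  33. 135.] py 47
348 168 20 [620.  34. 132.] py 52
351 168 19 [637.  37. 123.] py 70
352 168 24 [643.  38. 120.] py 76
353 168 26 [649.  39. 117.] py 82
354 168 28 [655.  40. 114.] py 88
355 168 30 [661.  41. 110.] py 94
356 168 33 [667.  42. 107.] py 100
357 168 35 [673.  43. 104.] py 106
358 168 36 [679.  44. 101.] py 113
359 168 36 [686.  45.  97.] py 119
360 168 35 [692.  46.  94.] py 125
361 168 34 [698.  47.  91.] py 131
325 169 28 [499.  14. 193.] py -70
326 169 31 [504.  15. 190.] py -65
327 169 31 [509.  16. 188.] py -60
328 169 32 [514.  16. 185.] py -55
329 169 33 [519.  17. 183.] py -50
330 169 32 [524.  18. 180.] py -45
331 169 28 [529.  19. 177.] py -40
345 169 23 [603.  31. 13
[... 10876 characters left out ...]

358 191 27 [689.  46.   2.] py 122
359 191 26 [696.  47.  -2.] py 129
360 191 27 [702.  48.  -6.] py 136
361 191 28 [709.  49. -10.] py 142
355 192 19 [670.  42.   9.] py 103
356 192 26 [677.  44.   5.] py 110
357 192 28 [683.  45.   1.] py 116
358 192 28 [690.  46.  -2.] py 123
359 192 26 [696.  47.  -6.] py 130
360 192 27 [703.  48. -10.] py 136
361 192 28 [709.  49. -14.] py 143
357 193 23 [684.  45.  -3.] py 117
358 193 27 [690.  46.  -7.] py 123
359 193 30 [697.  47. -11.] py 130
360 193 27 [703.  48. -15.] py 137
361 193 27 [710.  49. -19.] py 143
359 194 23 [697.  47. -15.] py 130
360 194 26 [704.  48. -19.] py 137
361 194 28 [710.  49. -23.] py 144
361 195 19 [711.  49. -28.] py 144
```

```bash
python3 -c "
from bench import *
print(read_state()['position']);print(job_done())"
```

```text
[567.97658256  26.28428764 198.3895588 ]
the job is handed in; nothing more can be done
None
```

The job is handed in, with no verdict returned: the pot got two full strokes, the brush is back upright in its green holder, and the gate is held gripped about 50 mm open, judged by the 49.7 mm arm rise and a faint red line at the housing top.

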